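Clamp the scroll holder onto its ball stand

TASK

Get the violin scroll ready for carving: raise the clamp head's lever all the way, then lift the head with the scroll blank off its plywood board and lower it (do not drop it) over the bigger of the two steel balls, until it sits flat and fully home on that stand's round base with the lever still up. Then press the lever all the way down to lock it, and let go.

Things in the scene. Friction and masses are not known exactly. Their poses are not given: they have to be found in the camera images.
- head: Loose clamp head, 0.5-0.8 kg: aluminium socket block 64 x 64 x 68 mm high, open below, a maple scroll blank on top. Origin: centre of its underside; z up, -x to the lever side, where hinge cheeks reach out 46 mm. Socket 43 mm wide (mouth 54), 60 deep: 3-4 mm play round the 36 mm ball. Starts on a 25 mm board, lever roughly towards the robot. Final yaw is free.
- scroll_grip (a point): Where to grasp the head: a point inside the maple blank, on the head's z axis, 95 mm above its underside; axes as the head's. The blank stands on the block from 68 to 127 mm above the underside, is 36 mm along x and 26 mm wide along y, with flat sides facing +y and -y.
- lever (a joint): Lever angle, rad: 0 = down, locked (stop); 0.9 = fully up (stop). Stays where left; about 1 N at the grip moves it. Hinge along the head's y at x -36, z 32 mm in the head's frame. Straight rod towards the head's -x, 75 mm to its knob's axle, sloping up 0.2 rad when down, 1.1 rad when up. A jaw on its inner end bars the ball when down and locks under it.
- lever_grip (a point): Axle of the wooden knob at the lever's end, 75 mm from the hinge; it moves and turns with the lever. The knob is a pair of discs, 24 mm diameter, 22 mm wide over both flat faces, axle along the head's y. It spins freely on the lever, so pinched from above across y it lets the lever swing. Past the lower stop, over about 4 N tips the head.
- ball_stand: Fixed steel stand with the bigger ball. Origin: centre of its underside, on the bench; z up. Round base 110 mm across, 25 mm high (the head comes to rest on its flat top), an 18 mm thick neck, and a 36 mm ball, centre 65 mm and top 83 mm above the origin. The similar stand with a 20 mm ball is not to be used.

How it is judged:
By the outcome, as a careful person would: the job done as asked, in the order asked, and still so for the second after the job is handed in, with the robot touching nothing.
It also fails if it takes over 64 s, if anything falls off the work surface, if the arm or the gripper's body presses on something with over 40 N, if the wrist force passes 120 N, or if a joint passes its speed limit or range.

ROBOT

A 6-joint arm with a two-finger parallel gripper is mounted at the origin on the work surface. World frame = base frame: x ahead of the robot, y to its left, z up, the work surface at z = 0. Lengths are in m, angles in rad, forces in N, time in s.
With the tool pointing down it reaches from about 0.25 to 0.725 m from the base axis. Payload 9.7 kg.
Tool frame: the origin (TCP) lies midway between the tips of the shut fingers; the grasp point (between the pads) lies 19 mm behind it; z points along the fingers, y is the line along which they close (so a half turn about z gives the same grasp; the last joint's range is limited). The gripper opens to 85 mm and grips with 20 to 120 N. Pads are 22 mm wide; open, the fingers measure 114 mm over their backs; the gripper's body (76 mm by 85 mm) begins 54 mm behind the grasp point. The pads swing forward as they close: fully open they stand 13 mm farther back than shut.
Start: joints at [-1.157, 0.087, 0.176, 1.66, 0, 1.571], TCP at [0.221, -0.504, 0.231] pointing down, gripper open.
Joint ranges: [-3.13, 3.13], [-0.85, 1.81], [-1.15, 1.24], [-2.2, 2.28], [-1.44, 1.52], [-3.14, 3.14]. Speed limits (rad/s): [2.22, 2.22, 2.57, 3.14, 3.14, 3.14].

INTERFACE

Orientations are given as [roll, pitch, yaw] about the fixed x, y, z axes, in that order (R = Rz(yaw) Ry(pitch) Rx(roll)).
In Python, from station import readout, optics, workorder, nets gives the robot as it stands.
- The arm moves only by the tool jog_arm, never from a script. Its argument "deltas" is a list that holds one entry, the list of rows, each a list of 5 numbers: the opening, from 0 (shut) to 1 (fully open), then the shift along the tool's x, y, z in m, then the turn about the tool's z in rad. In form: [[[hand, x, y, z, roll], ...]]. A call has 1 to 5 rows; each row shifts and turns the commanded pose from where the row before left it, along the tool's axes as they then stand; what a row does not reach is not made up. A row lasts 1/12 s, in which the tool goes at most 41.7 mm and 7.16 degrees, less where a joint would pass 70% of its speed; a pose out of reach is approached as far as the arm can. A call is refused whole if a number of a shift passes 0.0417 or a number of a turn 0.125, either way. A call with a gripper value outside its range is refused whole. The fingers move at their own pace and stop on an object; "squeeze" is the grip in N (left out, the last holds). Time passes only in rows, so rows that do not move let the fingers close. It gives the time, the measured TCP pose, the force, the opening and the grip force at its end, in the units of the state.
- readout.read_state(): the state, without advancing time (a new reading comes with each control period).
- optics.read_camera(name): name is "scene" or "top"; returns (picture, depth): 400x640x3 uint8, red, green, blue; 400x640 float32, m along the optical axis (not along the pixel's ray), 0 where there is no reading.
- optics.camera_model(name): a dict with "camera_matrix" (3x3 intrinsics, pixels), "D" ([k1, k2, p1, p2, k3] as OpenCV has them; the pictures are not rectified), "pose" (4x4, takes a point from camera to world coordinates). Camera axes: x right, y down, z forward; pixel columns grow to the right and rows downward; lengths in m; the calibration is good to about 2 mm. A picture is of the moment at which its call begins. camera_model takes no time and is no camera call.
- workorder.job_done(): hands the job in; it is judged then, once.
Trained networks look in the newest picture that a camera, given by its name, has taken for a name from the list of things; names that differ only in an ending like _2 or _b are one class to them, and where a whole thing is asked for, a point or a joint stands for the part that bears it (a point fixed in the world has none). Each returns a list of dicts, best first, with "conf" (0 to 1); they miss things now and then, are a little off and sometimes report something else, mostly with a low value. They report only what shows in the picture. A call takes as long as a camera call.
- nets.search_frame(camera, name): "pixel" ([row, column] in pixels, amid what is visible of it).
- nets.place_of(camera, name): "pixel" ([row, column] in pixels: a listed point, or the origin of a listed thing).
The state is a dict: "t": time; "joint_pos": joint angles; "joint_vel": joint speeds; "effort": joint torques, N m; "tool_pos": TCP position; "orientation": TCP orientation; "contact_force": force on the tool from outside, world axes, zero at the start; "ft_torque": the same for the moment, N m; "width": finger opening in m; "finger_force": force on a finger pad.
Only numpy, scipy, OpenCV 4.12 (cv2) and the standard library are available. Lean on these libraries where they do the work, as an engineer would, in place of code of your own. Each camera call takes 0.05 s, during which the arm holds its last target. There are 200 camera calls.

## Working session

There is one attempt and no reset: what is moved stays moved. The work goes in short steps, Python scripts to look and compute and a tool call to move; the robot and the scene stay as the last step left them, time stands still between calls to the robot, and variables do not carry over. Pictures are saved under pics/ and viewed, at most 10 in all, crops included, and the job is handed in when it is done.

Besides the shell and the picture viewer there is one more tool, called in YAML: its name, and indented under it one key for each argument. jog_arm: Moves the arm, as the interface text tells. Its arguments: {"type":"object","properties":{"deltas":{"type":"array","items":{"type":"array","items":{"type":"array","items":{"type":"number"}}}},"squeeze":{"type":"number"}},"required":["deltas"]}

```bash
ls; mkdir -p pics; cat > h.py <<'E'
import numpy as np, cv2
from station import readout, optics, workorder, nets
def shot(cam,fn):
    im,d=optics.read_camera(cam); cv2.imwrite(fn,im[:,:,::-1]); return im,d
def ray(cam,px):
    m=optics.camera_model(cam);P=np.array(m["pose"])
    u=cv2.undistortPoints(np.array([[[px[1],px[0]]]],float),np.array(m["camera_matrix"]),np.array(m["D"],float))[0,0]
    return P[:3,3],P[:3,:3]@np.array([u[0],u[1],1.])
def at_depth(cam,px,d): o,r=ray(cam,px); return o+r*d
def at_z(cam,px,z): o,r=ray(cam,px); return o+r*(z-o[2])/r[2]
def two(r1,r2):
    (a,u),(b,v)=r1,r2
    s=np.linalg.lstsq(np.stack([u,-v],1),b-a,rcond=None)[0]
    p,q=a+u*s[0],b+v*s[1]; return (p+q)/2,np.linalg.norm(p-q)
def proj(cam,p):
    m=optics.camera_model(cam);W=np.linalg.inv(np.array(m["pose"]))
    q=cv2.projectPoints(np.atleast_2d(np.array(p,float)),cv2.Rodrigues(W[:3,:3])[0],W[:3,3],np.array(m["camera_matrix"]),np.array(m["D"],float))[0][:,0]
    return q[:,::-1]
def cloud(cam,d):
    m=optics.camera_model(cam);P=np.array(m["pose"]);h,w=d.shape
    g=np.stack(np.meshgrid(np.arange(w),np.arange(h)),-1).reshape(-1,1,2).astype(float)
    u=cv2.undistortPoints(g,np.array(m["camera_matrix"]),np.array(m["D"],float))[:,0]
    c=np.c_[u,np.ones(len(u))]*d.reshape(-1,1)
    return (c@P[:3,:3].T+P[:3,3]).reshape(h,w,3)
E
python3 - <<'E'
from h import *
np.set_printoptions(precision=4,suppress=True)
D={}
for c in ("scene","top"):
    im,d=shot(c,f"pics/{c}0.png"); D[c]=d
    print(c,np.array(optics.camera_model(c)["pose"]).round(3).tolist())
R={}
for n in ("head","scroll_grip","lever_grip","ball_stand"):
    for c in ("scene","top"):
        r=nets.place_of(c,n); print(n,c,[(np.round(x["pixel"],1).tolist(),round(x["conf"],2)) for x in r[:3]])
        if r: R[n,c]=ray(c,r[0]["pixel"])
    if (n,"scene") in R and (n,"top") in R: print(n,*two(R[n,"scene"],R[n,"top"]))
print(readout.read_state())
E
```

```text
pics
scene [[0.198, 0.746, -0.636, 1.08], [0.98, -0.155, 0.123, -0.115], [-0.007, -0.648, -0.762, 0.814], [0.0, 0.0, 0.0, 1.0]]
top [[-0.016, -0.995, 0.1, 0.417], [-1.0, 0.016, -0.001, -0.0], [-0.001, -0.1, -0.995, 1.22], [0.0, 0.0, 0.0, 1.0]]
head scene [([283.7, 205.5], 0.58)]
head top [([195.8, 417.6], 0.7)]
head [ 0.5552 -0.278   0.0043] 0.01152281174083177
scroll_grip scene [([258.6, 192.3], 0.58)]
scroll_grip top [([187.6, 428.7], 0.67)]
scroll_grip [ 0.563  -0.2811  0.115 ] 0.008972866095719942
lever_grip scene [([228.7, 192.5], 0.61)]
lever_grip top [([232.4, 435.9], 0.75)]
lever_grip [ 0.4512 -0.2976  0.0766] 0.005107177417549266
ball_stand scene [([271.7, 337.5], 0.88)]
ball_stand top [([192.6, 318.7], 0.86)]
ball_stand [ 0.5717  0.0062 -0.0131] 0.011618659534044055
{'t': 0.5, 'joint_pos': array([-1.157 ,  0.0869,  0.1759,  1.6598,  0.    ,  1.5708]), 'joint_vel': array([-0.0013,  0.0014,  0.001 , -0.0005,  0.0015, -0.0004]), 'effort': array([ -0.0007, -51.9645,  46.4546,   0.0018,  -0.    ,  -0.    ]), 'tool_pos': array([ 0.2211, -0.5036,  0.2313]), 'orientation': array([-3.1416, -0.    ,  0.4137]), 'contact_force': array([-0.5439, -0.0934, -0.2473]), 'ft_torque': array([ 0.0019, -0.0177,  0.0154]), 'finger_force': 0.0, 'width': 0.08552677002822241}
```

View pics/scene0.png

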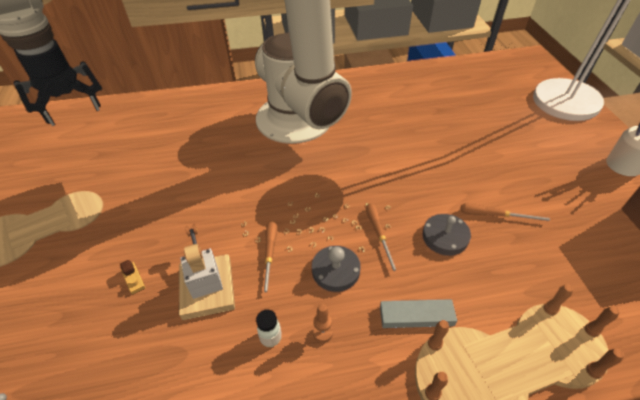

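View pics/top0.png

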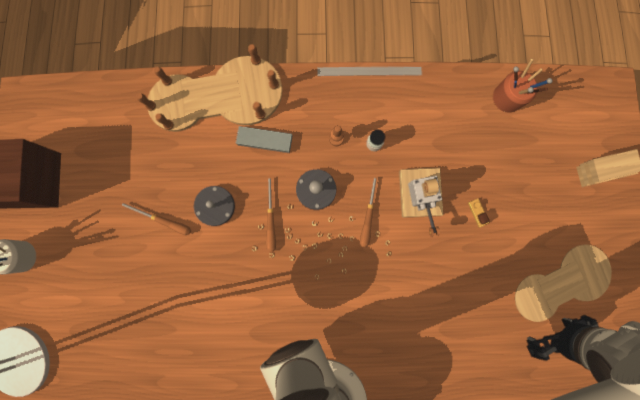

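The scene picture shows the head on its board at about (270,200), the bigger ball at (258,337) and the smaller ball at (222,448). In the top picture the head is at (190,427) with the knob at (232,435), and the bigger ball is at (187,317). The networks agree with this. I'll refine with depth.

```bash
cat > m.py <<'E'
from h import *
np.set_printoptions(precision=4,suppress=True)
C={}
for c in ("scene","top"):
    im,d=optics.read_camera(c); C[c]=(im,cloud(c,d),d)
def sel(c,lo,hi):
    P=C[c][1]; ok=(C[c][2]>0)&(P>lo).all(-1)&(P<hi).all(-1); return P[ok]
if __name__=="__main__":
  for c in C:
    print(c)
    b=sel(c,[.5,-.06,.035],[.64,.07,.12])
    A=np.c_[2*b,np.ones(len(b))]; s=b[b[:,2]>.055]
    from scipy.optimize import least_squares
    f=least_squares(lambda p:np.linalg.norm(s-p,axis=1)-.018,[*s.mean(0)[:2],.065],loss="soft_l1",f_scale=.002)
    print("ball",len(s),f.x,"top",s[:,2].max())
    b=sel(c,[.5,-.08,.018],[.65,.09,.035]); r=cv2.minEnclosingCircle(b[:,:2].astype(np.float32)); print("base",r,np.median(b[:,2]))
    h=sel(c,[.4,-.36,.035],[.65,-.2,.2])
    for lo,hi in ((.03,.085),(.085,.1),(.1,.13),(.13,.145),(.145,.17)):
        q=h[(h[:,2]>lo)&(h[:,2]<hi)]
        if len(q)>4: print(lo,len(q),q.mean(0),cv2.minAreaRect(q[:,:2].astype(np.float32)))
    q=h[h[:,0]<.49]; print("lever n",len(q)); print(q[np.argsort(q[:,0])][::max(1,len(q)//25)])
    bd=sel(c,[.4,-.4,.015],[.7,-.15,.035]); print("board",np.median(bd[:,2]),cv2.minAreaRect(bd[:,:2].astype(np.float32)))
E
python3 m.py
python3 - <<'E'
import cv2
a=cv2.imread('pics/top0.png')[140:250,370:500];b=cv2.imread('pics/scene0.png')[210:330,150:260]
a=cv2.resize(a,(390*1,330),interpolation=3);b=cv2.resize(b,(330*1,360),interpolation=3)
import numpy as np
o=np.zeros((360,730,3),np.uint8);o[:330,:390]=a;o[:,400:]=b;cv2.imwrite('pics/crop0.png',o)
E
```

```text
scene
ball 218 [0.578  0.0054 0.0648] top 0.08404487397352489
base ((0.5790553689002991, 0.005613547749817371), 0.05597477778792381) 0.024805386336826496
0.03 586 [ 0.5698 -0.2771  0.0637] ((0.5235098600387573, -0.27518367767333984), (0.1553691178560257, 0.06235840171575546), 0.17927539348602295)
0.085 650 [ 0.5663 -0.2781  0.0928] ((0.5230094194412231, -0.28655320405960083), (0.14776700735092163, 0.0634203627705574), 9.378087043762207)
0.1 122 [ 0.5796 -0.276   0.1143] ((0.5703802108764648, -0.27141717076301575), (0.020649611949920654, 0.041743211448192596), 59.181514739990234)
0.13 107 [ 0.5789 -0.2755  0.1394] ((0.5700621604919434, -0.27815380692481995), (0.03281595557928085, 0.031185148283839226), 14.438886642456055)
0.145 167 [ 0.5699 -0.2786  0.15  ] ((0.5671172142028809, -0.27920982241630554), (0.029088353738188744, 0.027839677408337593), 14.469959259033203)
lever n 136
[[ 0.4459 -0.3046  0.0779]
 [ 0.4515 -0.3069  0.0854]
 [ 0.4536 -0.2892  0.087 ]
 [ 0.4557 -0.2862  0.0817]
 [ 0.4572 -0.2968  0.0827]
 [ 0.4577 -0.2864  0.0807]
 [ 0.459  -0.3063  0.0875]
 [ 0.46   -0.287   0.
[... 1827 characters left out ...]
[ 0.4548 -0.3007  0.0765]
 [ 0.4569 -0.3035  0.0859]
 [ 0.4572 -0.2968  0.0819]
 [ 0.4575 -0.3017  0.0732]
 [ 0.4594 -0.3002  0.089 ]
 [ 0.4599 -0.2974  0.0797]
 [ 0.4603 -0.2826  0.0765]
 [ 0.4624 -0.2882  0.0856]
 [ 0.4625 -0.283   0.0857]
 [ 0.4647 -0.2982  0.0876]
 [ 0.4651 -0.2865  0.0825]
 [ 0.4656 -0.2833  0.0745]
 [ 0.4678 -0.2927  0.0788]
 [ 0.4704 -0.2931  0.078 ]
 [ 0.473  -0.2933  0.0775]
 [ 0.4757 -0.2885  0.0761]
 [ 0.4784 -0.2891  0.0741]
 [ 0.4809 -0.2913  0.0763]
 [ 0.4837 -0.2897  0.0725]
 [ 0.4863 -0.29    0.0719]
 [ 0.4891 -0.2879  0.0698]]
board 0.024885057506791375 ((0.5917063355445862, -0.24278181791305542), (0.18533724546432495, 0.1916937232017517), 89.60470581054688)
```

View pics/crop0.png

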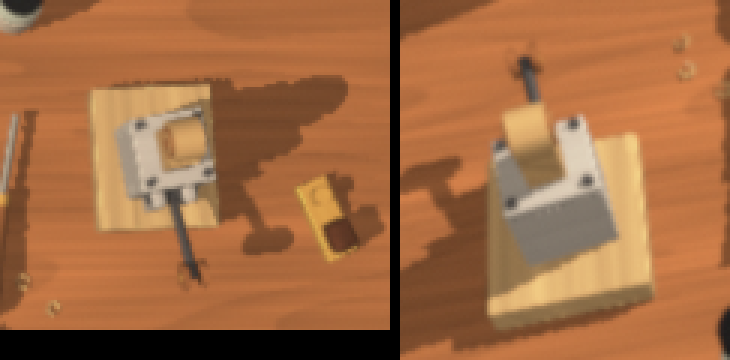

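The crop shows the head turned about 9° on its board, with the lever low towards the robot and the knob in open space. Both depth views agree after averaging:

| Item | Measured |
|---|---|
| Head axis | about (0.565, -0.278) |
| Head yaw | 0.16 |
| Knob axle | about (0.458, -0.295, 0.078) |
| Big ball | about (0.577, 0.007), top 84 mm |

All of these match the sizes given. Next I move above the knob.

jog_arm:
  deltas:
    - [[0.55, 0, 0, 0, 0.084], [0.55, 0, 0, 0, 0.084], [0.55, 0, 0, 0, 0.084], [0.55, 0.0267, -0.0168, 0.009, 0], [0.55, 0.0267, -0.0168, 0.009, 0]]
  squeeze: 20

```text
t: 1.02
tool_pos: [0.2683, -0.4621, 0.2133]
orientation: [3.141, -0.0, 0.158]
contact_force: [-0.0, -0.7, -1.1]
width: 0.047
finger_force: 0.0
```

jog_arm:
  deltas:
    - [[0.55, 0.0267, -0.0168, 0.009, 0], [0.55, 0.0267, -0.0168, 0.009, 0], [0.55, 0.0267, -0.0168, 0.009, 0], [0.55, 0.0267, -0.0168, 0.009, 0], [0.55, 0.0267, -0.0168, 0.009, 0]]

```text
t: 1.43
tool_pos: [0.3876, -0.3562, 0.168]
orientation: [3.141, -0.0, 0.162]
contact_force: [-0.2, -0.1, 0.8]
width: 0.0468
finger_force: 0.0
```

jog_arm:
  deltas:
    - [[0.55, 0.0267, -0.0168, 0.009, 0], [0.55, 0.0267, -0.0168, 0.009, 0], [0.55, 0.0267, -0.0168, 0.009, 0], [0.55, 0, 0, 0, 0], [0.55, 0, 0, 0, 0]]

```text
t: 1.85
tool_pos: [0.4582, -0.2935, 0.1406]
orientation: [-3.141, 0.001, 0.165]
contact_force: [-0.9, -1.3, 0.8]
width: 0.0469
finger_force: 0.0
```

```bash
cat > crop.py <<'E'
import sys
from h import *
# crop.py name x y z : crops of both views around a world point
n=sys.argv[1]; p=[float(v) for v in sys.argv[2:5]]; o=[]
for c in ("top","scene"):
    im,d=optics.read_camera(c); r,k=proj(c,p)[0].astype(int)
    r=np.clip(r,65,335);k=np.clip(k,65,575)
    o.append(cv2.resize(im[r-65:r+65,k-65:k+65,::-1],(390,390),interpolation=cv2.INTER_CUBIC)); print(c,"corner",r-65,k-65)
cv2.imwrite(f"pics/{n}.png",np.hstack(o))
E
python3 crop.py a 0.46 -0.29 0.09
```

```text
top corner 163 368
scene corner 162 128
```

View pics/a.png

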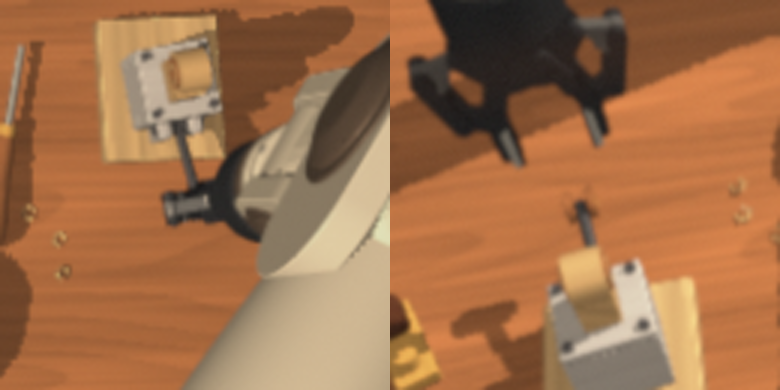

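The crop shows the open fingers straddling the knob line, with the knob at about (580,210). Nothing is in the way, so I descend and pinch.

jog_arm:
  deltas:
    - [[0.55, 0, 0.0015, 0.025, 0], [0.55, 0, 0, 0.025, 0], [0.55, 0, 0, 0.02, 0], [0.55, 0, 0, 0.012, 0], [0.55, 0, 0, 0, 0]]

```text
t: 2.37
tool_pos: [0.4561, -0.2964, 0.0571]
orientation: [-3.139, 0.003, 0.16]
contact_force: [-0.4, 0.7, 1.3]
width: 0.0471
finger_force: 0.0
```

jog_arm:
  deltas:
    - [[0.1, 0, 0, 0, 0], [0.1, 0, 0, 0, 0], [0.1, 0, 0, 0, 0], [0.1, 0, 0, 0, 0], [0.1, 0, 0, 0, 0]]

```text
t: 2.78
tool_pos: [0.458, -0.2967, 0.0602]
orientation: [3.14, -0.0, 0.162]
contact_force: [-3.4, -0.9, 1.8]
width: 0.0216
finger_force: 25.0
```

jog_arm:
  deltas:
    - [[0.1, 0, 0, 0, 0], [0.1, 0, 0, 0, 0], [0.1, 0, 0, 0, 0]]

```text
t: 3.03
tool_pos: [0.4578, -0.2964, 0.0595]
orientation: [3.141, 0.0, 0.162]
contact_force: [-2.4, -2.4, 1.4]
width: 0.0214
finger_force: 24.8
```

jog_arm:
  deltas:
    - [[0.1, 0.0018, 0, -0.0053, 0], [0.1, 0.0018, 0, -0.0053, 0], [0.1, 0.0025, 0, -0.005, 0], [0.1, 0.0026, 0, -0.005, 0], [0.1, 0, 0, 0, 0]]

```text
t: 3.45
tool_pos: [0.4673, -0.2948, 0.0814]
orientation: [3.141, -0.001, 0.162]
contact_force: [-5.6, 1.9, 4.2]
width: 0.0217
finger_force: 25.1
```

jog_arm:
  deltas:
    - [[0.1, 0.0033, 0, -0.0046, 0], [0.1, 0.0033, 0, -0.0045, 0], [0.1, 0.0039, 0, -0.004, 0], [0.1, 0.004, 0, -0.004, 0], [0.1, 0, 0, 0, 0]]

```text
t: 3.87
tool_pos: [0.4816, -0.2924, 0.0982]
orientation: [3.141, -0.001, 0.162]
contact_force: [-5.8, 1.2, 7.0]
width: 0.0214
finger_force: 25.5
```

jog_arm:
  deltas:
    - [[0.1, -0.001, 0, -0.0012, 0], [0.1, 0, 0, 0, 0]]

```text
t: 4.03
tool_pos: [0.4803, -0.2925, 0.0981]
orientation: [-3.142, -0.001, 0.162]
contact_force: [0.5, 1.1, 0.1]
width: 0.0215
finger_force: 24.5
```

jog_arm:
  deltas:
    - [[0.1, 0.0038, 0, -0.0036, 0], [0.1, 0, 0, 0, 0]]

```text
t: 4.2
tool_pos: [0.4843, -0.2919, 0.1019]
orientation: [-3.142, -0.001, 0.162]
contact_force: [1.9, 0.5, -3.6]
width: 0.0218
finger_force: 24.1
```

jog_arm:
  deltas:
    - [[0.1, 0.003, 0, -0.0023, 0], [0.1, 0.003, 0, -0.0021, 0], [0.1, 0, 0, 0, 0]]

```text
t: 4.45
tool_pos: [0.4901, -0.291, 0.1065]
orientation: [3.141, -0.0, 0.162]
contact_force: [1.5, 0.5, -4.1]
width: 0.0216
finger_force: 24.1
```

jog_arm:
  deltas:
    - [[0.1, 0.0032, 0, -0.0019, 0], [0.1, 0, 0, 0, 0]]

```text
t: 4.62
tool_pos: [0.493, -0.2905, 0.1083]
orientation: [3.142, -0.0, 0.162]
contact_force: [1.9, 0.6, -4.2]
width: 0.0214
finger_force: 24.1
```

jog_arm:
  deltas:
    - [[0.1, 0.002, 0, -0.001, 0], [0.1, 0, 0, 0, 0]]

```text
t: 4.78
tool_pos: [0.4948, -0.2902, 0.1092]
orientation: [3.142, -0.0, 0.162]
contact_force: [0.4, 1.1, -3.5]
width: 0.0215
finger_force: 24.2
```

jog_arm:
  deltas:
    - [[0.1, 0.0015, 0, -0.0004, 0], [0.1, 0, 0, 0, 0]]

```text
t: 4.95
tool_pos: [0.4961, -0.29, 0.1096]
orientation: [3.142, 0.0, 0.162]
contact_force: [0.3, 1.4, -4.0]
width: 0.022
finger_force: 24.3
```

jog_arm:
  deltas:
    - [[0.1, 0.0015, 0, -0.0005, 0], [0.1, 0, 0, 0, 0]]

```text
t: 5.12
tool_pos: [0.4972, -0.2899, 0.1105]
orientation: [3.141, 0.001, 0.162]
contact_force: [-4.2, 0.1, 2.8]
width: 0.0215
finger_force: 24.9
```

jog_arm:
  deltas:
    - [[0.1, 0.0015, 0, -0.0006, 0], [0.1, 0, 0, 0, 0]]

```text
t: 5.28
tool_pos: [0.4983, -0.2898, 0.1114]
orientation: [3.141, 0.001, 0.161]
contact_force: [-8.2, 0.9, 5.6]
width: 0.0216
finger_force: 25.4
```

jog_arm:
  deltas:
    - [[0.55, 0, 0, 0, 0], [0.55, 0, 0, 0, 0], [0.55, 0, 0, 0, 0], [0.55, 0, 0, -0.03, 0], [0.55, 0, 0, -0.03, 0]]

```text
t: 5.7
tool_pos: [0.4982, -0.289, 0.1696]
orientation: [-3.139, 0.003, 0.162]
contact_force: [1.6, -0.5, 0.0]
width: 0.0468
finger_force: 0.0
```

jog_arm:
  deltas:
    - [[0.8, -0.03, 0, -0.03, 0], [0.8, -0.03, 0, -0.02, 0], [0.8, -0.03, 0, 0, 0], [0.8, 0, 0, 0, 0]]

```text
t: 6.03
tool_pos: [0.408, -0.3048, 0.2226]
orientation: [3.139, -0.002, 0.16]
contact_force: [-1.1, 0.4, 0.1]
width: 0.0683
finger_force: 0.0
```

```bash
cat > m2.py <<'E'
from m import *
import sys
cx,cy,z0=map(float,sys.argv[1:4])   # expected head xy, underside z
yaw=float(sys.argv[4])
R=np.array([[np.cos(yaw),np.sin(yaw)],[-np.sin(yaw),np.cos(yaw)]])
for c in C:
    h=sel(c,[cx-.14,cy-.08,z0+.01],[cx+.06,cy+.08,z0+.14])
    def rect(lo,hi,rmax):
        q=h[(h[:,2]>z0+lo)&(h[:,2]<z0+hi)]; q=q[np.linalg.norm(q[:,:2]-[cx,cy],axis=1)<rmax]
        if len(q)>6:
            l=(q[:,:2]-[cx,cy])@R.T
            print(c,lo,len(q),"median z",round(float(np.median(q[:,2])),4),"local min/max",np.percentile(l,2,axis=0),np.percentile(l,98,axis=0),cv2.minAreaRect(q[:,:2].astype(np.float32)))
    rect(.062,.075,.05); rect(.118,.134,.03)
    l=np.c_[(h[:,:2]-[cx,cy])@R.T,h[:,2]-z0]
    q=l[(l[:,0]<-.05)&(abs(l[:,1])<.025)]
    if len(q): print(c,"lever side pts local: n",len(q),"mean",q.mean(0),"knob xmin",np.percentile(q[:,0],3),"ztop",np.percentile(q[:,2],97))
E
python3 m2.py .565 -.278 .025 .162; python3 crop.py b 0.54 -0.28 0.1
```

```text
scene 0.062 602 median z 0.0933 local min/max [-0.0305 -0.0321] [0.0291 0.0293] ((0.5632870197296143, -0.2801651656627655), (0.06455264240503311, 0.06410937756299973), 10.299092292785645)
scene 0.118 195 median z 0.1494 local min/max [-0.0118 -0.0153] [0.0165 0.012 ] ((0.5675045251846313, -0.2789835035800934), (0.031594183295965195, 0.029152385890483856), 10.844023704528809)
scene lever side pts local: n 155 mean [-0.0672 -0.0023  0.0962] knob xmin -0.07905466950146356 ztop 0.11066643056558796
top 0.062 377 median z 0.0928 local min/max [-0.0369 -0.0301] [0.0262 0.0337] ((0.559576153755188, -0.2773038148880005), (0.06483228504657745, 0.06598488241434097), 9.261350631713867)
top 0.118 145 median z 0.1499 local min/max [-0.0167 -0.0116] [0.0122 0.0162] ((0.5616183876991272, -0.2772682011127472), (0.03220520168542862, 0.030855068936944008), 13.16025161743164)
top lever side pts local: n 115 mean [-0.0696  0.0013  0.0924] knob xmin -0.08432205589609869 ztop 0.11133575831321628
top corner 132 364
scene corner 188 131
```

View pics/b.png

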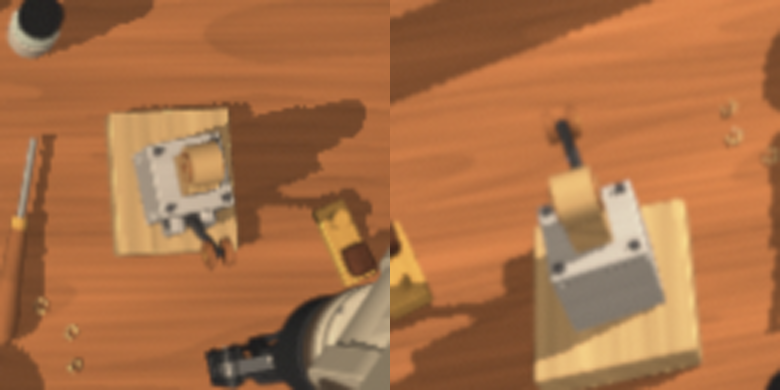

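Lever is up: the knob axle sits at about (-0.068, +0.099) in the head frame, against (-0.070, 0.099) expected. The crop shows the head still square on the board at crop position (185,175), so I go and grip the blank.

jog_arm:
  deltas:
    - [[0.8, 0.0318, 0, 0, -0.005], [0.8, 0.0318, 0, 0, 0], [0.8, 0.0318, 0, 0, 0], [0.8, 0.0318, 0, 0, 0], [0.8, 0.0318, 0, 0, 0]]

```text
t: 6.65
tool_pos: [0.5698, -0.2766, 0.2188]
orientation: [-3.141, 0.001, 0.168]
contact_force: [0.0, -0.9, 0.1]
width: 0.0683
finger_force: 0.0
```

jog_arm:
  deltas:
    - [[0.8, 0, 0, 0.03, 0], [0.8, 0, 0, 0.03, 0], [0.8, 0, 0, 0.03, 0], [0.8, 0, 0, 0.02, 0], [0.8, 0, 0, 0.01, 0]]

```text
t: 7.07
tool_pos: [0.5669, -0.2763, 0.0952]
orientation: [-3.138, 0.005, 0.168]
contact_force: [-0.3, 0.2, 0.7]
width: 0.0687
finger_force: 0.0
```

jog_arm:
  deltas:
    - [[0.8, 0, 0, 0, 0], [0.8, 0, 0, 0, 0]]

```text
t: 7.23
tool_pos: [0.5679, -0.2774, 0.1001]
orientation: [-3.141, 0.0, 0.167]
contact_force: [-0.1, 0.3, 0.3]
width: 0.0681
finger_force: 0.0
```

jog_arm:
  deltas:
    - [[0.8, -0.003, 0.001, -0.002, 0], [0.1, 0, 0, 0, 0], [0.1, 0, 0, 0, 0], [0.1, 0, 0, 0, 0], [0.1, 0, 0, 0, 0]]
  squeeze: 60

```text
t: 7.65
tool_pos: [0.565, -0.2789, 0.103]
orientation: [-3.141, -0.001, 0.167]
contact_force: [-1.6, 1.8, 2.2]
width: 0.0249
finger_force: 59.2
```

jog_arm:
  deltas:
    - [[0.1, 0, 0, 0, 0], [0.1, 0, 0, 0, 0], [0.1, 0, 0, 0, 0], [0.1, 0, 0, 0, 0], [0.1, 0, 0, 0, 0]]

```text
t: 8.07
tool_pos: [0.565, -0.2789, 0.103]
orientation: [3.141, -0.001, 0.167]
contact_force: [0.0, 2.7, 6.3]
width: 0.0248
finger_force: 59.4
```

jog_arm:
  deltas:
    - [[0.1, 0, 0, -0.005, 0], [0.1, 0, 0, -0.01, 0], [0.1, 0, 0, -0.015, 0], [0.1, 0, 0, -0.015, 0], [0.1, 0, 0, -0.015, 0]]

```text
t: 8.48
tool_pos: [0.5643, -0.2791, 0.1623]
orientation: [-3.141, 0.002, 0.167]
contact_force: [0.6, -0.5, -7.4]
width: 0.0249
finger_force: 59.9
```

jog_arm:
  deltas:
    - [[0.1, 0, 0, -0.015, 0], [0.1, 0, 0, -0.015, 0], [0.1, 0, 0, -0.01, 0], [0.1, 0, 0, 0, 0], [0.1, 0, 0, 0, 0]]

```text
t: 8.9
tool_pos: [0.5649, -0.2793, 0.2019]
orientation: [3.141, -0.0, 0.167]
contact_force: [-0.7, -0.1, -8.9]
width: 0.0248
finger_force: 60.0
```

jog_arm:
  deltas:
    - [[0.1, 0.0024, -0.011, 0, 0], [0.1, 0.0047, -0.022, 0, 0], [0.1, 0.0062, -0.03, 0, 0], [0.1, 0.0062, -0.03, 0, 0], [0.1, 0.0062, -0.03, 0, 0]]

```text
t: 9.32
tool_pos: [0.5689, -0.1519, 0.2005]
orientation: [-3.14, 0.002, 0.166]
contact_force: [0.0, 0.1, -7.1]
width: 0.0249
finger_force: 60.6
```

jog_arm:
  deltas:
    - [[0.1, 0.0062, -0.03, 0, 0], [0.1, 0.0062, -0.03, 0, 0], [0.1, 0.0062, -0.03, 0, 0], [0.1, 0.0062, -0.028, 0, 0], [0.1, 0.0047, -0.022, 0, 0]]

```text
t: 9.73
tool_pos: [0.5746, -0.008, 0.2008]
orientation: [-3.141, 0.002, 0.168]
contact_force: [0.6, -0.1, -6.9]
width: 0.0249
finger_force: 60.6
```

jog_arm:
  deltas:
    - [[0.1, 0.0034, -0.017, 0, 0], [0.1, 0, 0, 0, 0], [0.1, 0, 0, 0, 0], [0.1, 0, 0, 0, 0]]

```text
t: 10.07
tool_pos: [0.5756, 0.0067, 0.2012]
orientation: [3.142, 0.001, 0.167]
contact_force: [0.2, -0.1, -7.7]
width: 0.0252
finger_force: 60.9
```

```bash
python3 m2.py .5767 .007 .124 .167; python3 crop.py c 0.57 0.0 0.12
```

```text
scene 0.062 495 median z 0.1912 local min/max [-0.0309 -0.0344] [0.0286 0.0275] ((0.5744722485542297, 0.003513343632221222), (0.06542624533176422, 0.06365958601236343), 9.903185844421387)
scene 0.118 261 median z 0.2488 local min/max [-0.0107 -0.0285] [0.0137 0.028 ] ((0.5767084956169128, 0.007306177169084549), (0.028695063665509224, 0.05895499140024185), 10.727127075195312)
scene lever side pts local: n 3 mean [-0.0685 -0.0136  0.0902] knob xmin -0.07200119099354757 ztop 0.09123027498017694
top corner 121 253
scene corner 171 267
```

View pics/c.png

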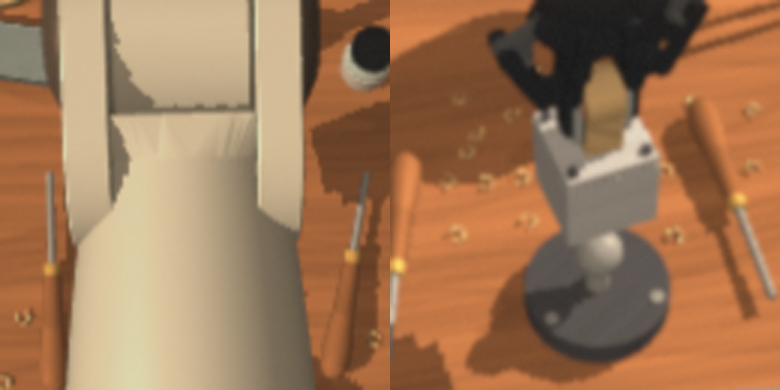

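The top view is blocked by the arm. The scene view shows the head level over the big ball, which is at crop position (600,250). Plate centre against ball puts the head about 4 mm short in x, so I correct and lower in steps while watching the force.

jog_arm:
  deltas:
    - [[0.1, 0.0044, -0.0007, 0.005, 0], [0.1, 0, 0, 0.012, 0], [0.1, 0, 0, 0.012, 0], [0.1, 0, 0, 0.006, 0], [0.1, 0, 0, 0, 0]]

```text
t: 10.68
tool_pos: [0.5797, 0.0079, 0.165]
orientation: [-3.141, 0.003, 0.166]
contact_force: [-0.1, -0.2, -8.0]
width: 0.0247
finger_force: 60.6
```

jog_arm:
  deltas:
    - [[0.1, 0, 0, 0.004, 0], [0.1, 0, 0, 0.004, 0], [0.1, 0, 0, 0, 0]]

```text
t: 10.93
tool_pos: [0.5802, 0.008, 0.1587]
orientation: [-3.142, 0.0, 0.167]
contact_force: [-0.1, -1.0, -7.4]
width: 0.0248
finger_force: 60.8
```

```bash
python3 m2.py .5767 .007 .080 .167
```

```text
scene 0.062 469 median z 0.1485 local min/max [-0.0239 -0.0341] [0.033  0.0281] ((0.5783782005310059, 0.004729658365249634), (0.06531123071908951, 0.06425043195486069), 9.307080268859863)
scene 0.118 239 median z 0.2057 local min/max [-0.0052 -0.028 ] [0.0189 0.0266] ((0.5827988386154175, 0.00785478949546814), (0.03037712536752224, 0.05918658897280693), 10.210524559020996)
```

jog_arm:
  deltas:
    - [[0.1, 0, 0, 0.005, 0], [0.1, 0, 0, 0.005, 0], [0.1, 0, 0, 0, 0]]

```text
t: 11.28
tool_pos: [0.5798, 0.0081, 0.1478]
orientation: [-3.141, 0.001, 0.167]
contact_force: [0.4, -1.0, -7.6]
width: 0.0253
finger_force: 60.7
```

jog_arm:
  deltas:
    - [[0.1, 0, 0, 0.005, 0], [0.1, 0, 0, 0.005, 0], [0.1, 0, 0, 0, 0]]

```text
t: 11.53
tool_pos: [0.5798, 0.0081, 0.1377]
orientation: [-3.141, 0.002, 0.167]
contact_force: [-0.8, -0.5, -8.8]
width: 0.025
finger_force: 60.7
```

jog_arm:
  deltas:
    - [[0.1, 0, 0, 0.005, 0], [0.1, 0, 0, 0.005, 0], [0.1, 0, 0, 0, 0]]

```text
t: 11.78
tool_pos: [0.5798, 0.0081, 0.1277]
orientation: [-3.141, 0.002, 0.167]
contact_force: [0.2, 1.0, -8.4]
width: 0.0246
finger_force: 60.7
```

jog_arm:
  deltas:
    - [[0.1, 0, 0, 0.005, 0], [0.1, 0, 0, 0.005, 0], [0.1, 0, 0, 0, 0]]

```text
t: 12.03
tool_pos: [0.5798, 0.0081, 0.1177]
orientation: [-3.141, 0.001, 0.167]
contact_force: [0.1, 0.1, -9.2]
width: 0.0249
finger_force: 60.7
```

jog_arm:
  deltas:
    - [[0.1, 0, 0, 0.005, 0], [0.1, 0, 0, 0.005, 0], [0.1, 0, 0, 0, 0]]

```text
t: 12.28
tool_pos: [0.5798, 0.0081, 0.1077]
orientation: [-3.141, 0.002, 0.167]
contact_force: [-0.5, -0.5, -7.9]
width: 0.0248
finger_force: 60.7
```

jog_arm:
  deltas:
    - [[0.1, 0, 0, 0.002, 0], [0.1, 0, 0, 0, 0]]

```text
t: 12.45
tool_pos: [0.5802, 0.0081, 0.1067]
orientation: [-3.142, 0.0, 0.167]
contact_force: [-0.5, -0.6, -7.6]
width: 0.0252
finger_force: 60.7
```

jog_arm:
  deltas:
    - [[0.1, 0, 0, 0.002, 0], [0.1, 0, 0, 0, 0]]

```text
t: 12.62
tool_pos: [0.5802, 0.0081, 0.1048]
orientation: [-3.142, 0.0, 0.167]
contact_force: [-0.7, 0.3, -7.4]
width: 0.0248
finger_force: 60.7
```

jog_arm:
  deltas:
    - [[0.1, 0, 0, 0.001, 0], [0.1, 0, 0, 0, 0]]

```text
t: 12.78
tool_pos: [0.5803, 0.0081, 0.104]
orientation: [-3.142, 0.0, 0.167]
contact_force: [-0.5, -0.6, -6.7]
width: 0.025
finger_force: 60.7
```

jog_arm:
  deltas:
    - [[0.1, 0, 0, 0.001, 0], [0.1, 0, 0, 0, 0]]

```text
t: 12.95
tool_pos: [0.5804, 0.0081, 0.1032]
orientation: [3.142, -0.0, 0.167]
contact_force: [-0.1, -0.1, -7.5]
width: 0.0251
finger_force: 60.7
```

jog_arm:
  deltas:
    - [[0.1, 0, 0, 0.001, 0], [0.1, 0, 0, 0, 0]]

```text
t: 13.12
tool_pos: [0.5805, 0.0082, 0.1031]
orientation: [3.142, -0.001, 0.167]
contact_force: [-1.9, 1.6, 0.9]
width: 0.0246
finger_force: 61.4
```

Contact came at TCP height 0.103, the same as when I gripped it on the 25 mm board, so the head is seated. I release, rise, and move above the knob.

jog_arm:
  deltas:
    - [[0.8, 0, 0, 0, 0], [0.8, 0, 0, 0, 0], [0.8, 0, 0, 0, 0], [0.8, 0, 0, 0, 0], [0.8, 0, 0, -0.01, 0]]
  squeeze: 20

```text
t: 13.53
tool_pos: [0.5794, 0.008, 0.1106]
orientation: [-3.141, 0.003, 0.167]
contact_force: [-0.6, 0.1, 0.2]
width: 0.0681
finger_force: 0.0
```

jog_arm:
  deltas:
    - [[0.8, 0, 0, -0.025, 0], [0.8, 0, 0, -0.025, 0], [0.8, 0, 0, -0.03, 0], [0.6, 0, 0, -0.005, 0], [0.6, -0.03, 0, 0, 0]]

```text
t: 13.95
tool_pos: [0.5542, 0.0035, 0.1985]
orientation: [3.141, -0.004, 0.167]
contact_force: [-0.4, -0.1, 1.3]
width: 0.0512
finger_force: 0.0
```

jog_arm:
  deltas:
    - [[0.55, -0.03, 0, 0, 0], [0.55, -0.008, 0, 0, 0], [0.55, 0, 0, 0, 0]]

```text
t: 14.2
tool_pos: [0.512, -0.0035, 0.1983]
orientation: [3.141, -0.001, 0.166]
contact_force: [-0.4, -0.2, 0.5]
width: 0.0464
finger_force: 0.0
```

```bash
python3 m2.py .5767 .007 .025 .167; python3 crop.py d 0.55 0.0 0.1
```

```text
scene 0.062 521 median z 0.0928 local min/max [-0.0292 -0.0332] [0.0332 0.0292] ((0.5691521167755127, 0.004060730338096619), (0.08384422957897186, 0.06460029631853104), 9.222911834716797)
scene 0.118 173 median z 0.1494 local min/max [-0.0078 -0.0158] [0.0202 0.011 ] ((0.5819356441497803, 0.005061546340584755), (0.033999111503362656, 0.029354730620980263), 20.12230110168457)
scene lever side pts local: n 158 mean [-0.0635 -0.0027  0.0957] knob xmin -0.07630603169620506 ztop 0.11015689709211023
top corner 130 253
scene corner 170 265
```

View pics/d.png

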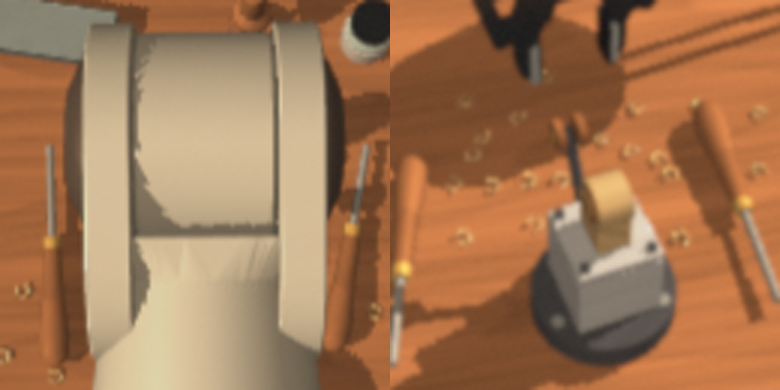

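The scene view shows the head flat on the big stand's base (plate top 0.0928, expected 0.093) with the lever up and the fingers over the knob at crop position (572,130). I pinch the knob and swing it down.

jog_arm:
  deltas:
    - [[0.55, 0.001, 0, 0.025, 0], [0.55, 0, 0, 0.025, 0], [0.55, 0, 0, 0.025, 0], [0.55, 0, 0, 0.013, 0], [0.55, 0, 0, 0, 0]]

```text
t: 14.82
tool_pos: [0.5132, -0.0029, 0.1054]
orientation: [-3.141, 0.005, 0.167]
contact_force: [-0.1, -0.5, 0.4]
width: 0.0475
finger_force: 0.0
```

jog_arm:
  deltas:
    - [[0.1, 0, 0, 0, 0], [0.1, 0, 0, 0, 0], [0.1, 0, 0, 0, 0], [0.1, 0, 0, 0, 0], [0.1, 0, 0, 0, 0]]

```text
t: 15.23
tool_pos: [0.5147, -0.0029, 0.1101]
orientation: [3.142, -0.002, 0.167]
contact_force: [-2.2, 1.9, 1.4]
width: 0.0215
finger_force: 24.5
```

jog_arm:
  deltas:
    - [[0.1, 0, 0, 0, 0], [0.1, 0, 0, 0, 0], [0.1, 0, 0, 0, 0]]

```text
t: 15.48
tool_pos: [0.5142, -0.003, 0.1097]
orientation: [3.142, -0.001, 0.167]
contact_force: [-2.2, 2.0, 5.9]
width: 0.0214
finger_force: 25.0
```

jog_arm:
  deltas:
    - [[0.1, -0.0033, 0, 0.0018, 0], [0.1, -0.0032, 0, 0.0019, 0], [0.1, -0.0031, 0, 0.0022, 0], [0.1, -0.003, 0, 0.0022, 0], [0.1, 0, 0, 0, 0]]

```text
t: 15.9
tool_pos: [0.5009, -0.0053, 0.1003]
orientation: [3.142, 0.001, 0.167]
contact_force: [-2.2, 0.9, 1.2]
width: 0.0214
finger_force: 24.5
```

jog_arm:
  deltas:
    - [[0.1, -0.0028, 0, 0.0024, 0], [0.1, -0.0028, 0, 0.0025, 0], [0.1, 0, 0, 0, 0]]

```text
t: 16.15
tool_pos: [0.4957, -0.0062, 0.0953]
orientation: [3.142, 0.001, 0.167]
contact_force: [-0.1, 0.3, -0.6]
width: 0.0218
finger_force: 24.2
```

jog_arm:
  deltas:
    - [[0.1, -0.0026, 0, 0.0027, 0], [0.1, -0.0025, 0, 0.0028, 0], [0.1, -0.0023, 0, 0.003, 0], [0.1, -0.0022, 0, 0.003, 0], [0.1, 0, 0, 0, 0]]

```text
t: 16.57
tool_pos: [0.4864, -0.0077, 0.0838]
orientation: [-3.141, 0.0, 0.167]
contact_force: [3.2, 0.5, -3.3]
width: 0.0213
finger_force: 23.9
```

jog_arm:
  deltas:
    - [[0.1, -0.002, 0, 0.0032, 0], [0.1, -0.0019, 0, 0.0032, 0], [0.1, -0.0017, 0, 0.0034, 0], [0.1, -0.0016, 0, 0.0034, 0], [0.1, 0, 0, 0, 0]]

```text
t: 16.98
tool_pos: [0.4792, -0.0089, 0.0706]
orientation: [-3.142, 0.001, 0.167]
contact_force: [3.3, 0.5, -2.5]
width: 0.0215
finger_force: 24.0
```

jog_arm:
  deltas:
    - [[0.1, -0.001, 0, 0.0035, 0], [0.1, -0.001, 0, 0.0035, 0], [0.1, 0, 0, 0, 0]]

```text
t: 17.23
tool_pos: [0.477, -0.0093, 0.0635]
orientation: [-3.142, 0.002, 0.167]
contact_force: [-0.1, 0.9, -1.4]
width: 0.0216
finger_force: 24.1
```

jog_arm:
  deltas:
    - [[0.1, -0.0007, 0, 0.0025, 0], [0.1, 0, 0, 0, 0]]

```text
t: 17.4
tool_pos: [0.4764, -0.0094, 0.0613]
orientation: [-3.142, 0.001, 0.167]
contact_force: [-2.4, -0.0, -0.9]
width: 0.0215
finger_force: 24.2
```

jog_arm:
  deltas:
    - [[0.1, -0.0004, 0, 0.0015, 0], [0.1, 0, 0, 0, 0]]

```text
t: 17.57
tool_pos: [0.4762, -0.0094, 0.0601]
orientation: [-3.142, 0.001, 0.167]
contact_force: [-2.7, -0.4, -0.1]
width: 0.0213
finger_force: 24.2
```

jog_arm:
  deltas:
    - [[0.1, -0.0006, 0, 0.001, 0], [0.1, 0, 0, 0, 0]]

```text
t: 17.73
tool_pos: [0.476, -0.0095, 0.0594]
orientation: [3.142, -0.0, 0.167]
contact_force: [-1.7, 0.5, 1.0]
width: 0.0212
finger_force: 24.3
```

jog_arm:
  deltas:
    - [[0.1, -0.0004, 0, 0.001, 0], [0.1, 0, 0, 0, 0]]

```text
t: 17.9
tool_pos: [0.4758, -0.0095, 0.0585]
orientation: [3.142, -0.0, 0.167]
contact_force: [-1.7, 0.4, 3.9]
width: 0.0217
finger_force: 24.6
```

jog_arm:
  deltas:
    - [[0.1, 0, 0, 0.0004, 0], [0.1, 0, 0, 0, 0]]

```text
t: 18.07
tool_pos: [0.4756, -0.0095, 0.0582]
orientation: [3.142, -0.0, 0.167]
contact_force: [-3.2, -0.8, 4.8]
width: 0.0216
finger_force: 24.9
```

```bash
python3 m2.py .5767 .007 .025 .167; python3 -c "
from station import readout
for _ in range(1): s=readout.read_state(); print(s['contact_force'],s['ft_torque'],s['tool_pos'])"
```

```text
scene 0.062 504 median z 0.0932 local min/max [-0.0286 -0.0336] [0.0319 0.0284] ((0.5775391459465027, 0.005589909851551056), (0.06453641504049301, 0.06533829122781754), 9.023877143859863)
scene 0.118 176 median z 0.1494 local min/max [-0.0097 -0.0161] [0.0191 0.0105] ((0.5812855958938599, 0.005433123558759689), (0.030356515198946, 0.029229341074824333), 8.81809139251709)
scene lever side pts local: n 574 mean [-0.0903 -0.002   0.0846] knob xmin -0.11055970594849718 ztop 0.13754471234349236
top 0.062 123 median z 0.0938 local min/max [ 0.0014 -0.0295] [0.0287 0.0322] ((0.5939116477966309, 0.011961115524172783), (0.026987919583916664, 0.06610488891601562), 2.033217668533325)
top 0.118 87 median z 0.1495 local min/max [-0.0047 -0.012 ] [0.014 0.016] ((0.5824764966964722, 0.008963750675320625), (0.029252465814352036, 0.01888163387775421), 89.21981048583984)
[-3.24829736 -0.24652777  4.40710977] [-0.04280403  0.71330192  0.0713186 ] [ 0.47565465 -0.00954999  0.05822611]
```

jog_arm:
  deltas:
    - [[0.55, 0, 0, 0, 0], [0.55, 0, 0, 0, 0], [0.55, 0, 0, 0, 0], [0.55, 0, 0, -0.02, 0], [0.55, 0, 0, -0.03, 0]]

```text
t: 18.58
tool_pos: [0.474, -0.0095, 0.1057]
orientation: [-3.141, 0.005, 0.167]
contact_force: [1.3, -0.5, 0.1]
width: 0.0474
finger_force: 0.0
```

jog_arm:
  deltas:
    - [[0.55, -0.02, 0, -0.03, 0], [0.55, -0.035, 0, -0.02, 0], [0.55, -0.035, 0, 0, 0], [0.55, -0.03, 0, 0, 0], [0.55, 0, 0, 0, 0]]

```text
t: 19.0
tool_pos: [0.354, -0.0299, 0.1588]
orientation: [3.141, -0.001, 0.166]
contact_force: [0.9, -0.2, 1.5]
width: 0.0469
finger_force: 0.0
```

```bash
python3 m2.py .5767 .007 .025 .167; python3 crop.py e 0.53 0.0 0.08
cat > lev.py <<'E'
from m import *
yaw=.162; R=np.array([[np.cos(yaw),np.sin(yaw)],[-np.sin(yaw),np.cos(yaw)]])
for c,xy in (("scene",(.578,.0054)),("top",(.5754,.0088))):
    h=sel(c,[.43,-.05,.06],[.56,.06,.13]); l=np.c_[(h[:,:2]-xy)@R.T,h[:,2]-.025]
    q=l[(l[:,0]<-.06)&(l[:,0]>-.09)&(abs(l[:,1])<.006)]; k=l[(l[:,0]<-.092)&(abs(l[:,1])<.02)]
    print(c,"rod n",len(q),"slope",np.arctan(-np.polyfit(q[:,0],q[:,2],1)[0]) if len(q)>5 else None,"rod z at -75mm",np.polyval(np.polyfit(q[:,0],q[:,2],1),-.075),"knob n",len(k),k.mean(0),np.percentile(k,[3,97],axis=0).tolist())
E
python3 lev.py
```

```text
scene 0.062 514 median z 0.0929 local min/max [-0.0292 -0.0336] [0.0321 0.0286] ((0.5781490802764893, 0.005044717341661453), (0.06485188007354736, 0.06406856328248978), 9.715166091918945)
scene 0.118 177 median z 0.1492 local min/max [-0.0105 -0.016 ] [0.0184 0.0106] ((0.5806427001953125, 0.005603042431175709), (0.0322442464530468, 0.03009367734193802), 6.274573802947998)
scene lever side pts local: n 171 mean [-0.0926 -0.0035  0.0481] knob xmin -0.11709769447561236 ztop 0.05863325179350974
top 0.062 416 median z 0.0928 local min/max [-0.034  -0.0288] [0.0284 0.033 ] ((0.5740537047386169, 0.008522465825080872), (0.06497972458600998, 0.06380623579025269), 9.928513526916504)
top 0.118 141 median z 0.1491 local min/max [-0.0138 -0.012 ] [0.0156 0.0154] ((0.5782267451286316, 0.009013636037707329), (0.029265785589814186, 0.03235671669244766), 89.56993865966797)
top lever side pts local: n 133 mean [-0.0935  0.0016  0.0484] knob xmin -0.12132991285580018 ztop 0.05942998738536702
top corner 138 254
scene corner 168 263
scene rod n 50 slope 0.2213569704426162 rod z at -75mm 0.043358130359190325 knob n 109 [-0.106  -0.0024  0.0511] [[-0.12022062397306993, -0.012574605306699037, 0.03949289765034094], [-0.0954055799812955, 0.008910904541990415, 0.059101299792240984]]
top rod n 37 slope 0.22654536492514207 rod z at -75mm 0.043616588240270024 knob n 78 [-0.1081 -0.0009  0.053 ] [[-0.12105926043038713, -0.011614690293760721, 0.04417822490620446], [-0.09416590919279824, 0.009487430681739272, 0.06049965928378625]]
```

View pics/e.png

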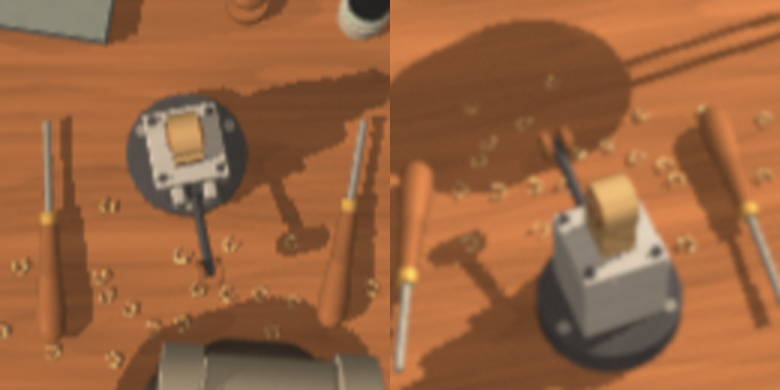

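The pictures show the head flat and centred on the big stand and the lever low. The knob axle is about 47 mm above the underside (46.9 expected) and the slope about 0.22. I'll finish with a light press from above with shut fingers, to be sure it is on its stop.

jog_arm:
  deltas:
    - [[0, 0.024, 0, 0, 0], [0, 0.032, 0, 0, 0], [0, 0.032, 0, 0, 0], [0, 0.0315, 0, 0.02, 0], [0, 0, 0, 0.02, 0]]

```text
t: 19.72
tool_pos: [0.4801, -0.0087, 0.1161]
orientation: [-3.141, -0.001, 0.168]
contact_force: [-1.2, 0.1, -0.7]
width: -0.0
finger_force: 0.0
```

jog_arm:
  deltas:
    - [[0, 0, 0, 0.02, 0], [0, 0, 0, 0.007, 0], [0, 0, 0, 0, 0], [0, 0, 0, 0, 0]]

```text
t: 20.05
tool_pos: [0.4752, -0.0095, 0.0912]
orientation: [-3.141, 0.0, 0.167]
contact_force: [0.4, -0.3, -0.1]
width: 0.0
finger_force: 0.0
```

jog_arm:
  deltas:
    - [[0, -0.003, 0, 0.004, 0], [0, 0, 0, 0, 0], [0, 0, 0, 0, 0]]

```text
t: 20.3
tool_pos: [0.4724, -0.0102, 0.0878]
orientation: [3.141, -0.001, 0.167]
contact_force: [-0.4, -0.0, 0.6]
width: -0.0001
finger_force: 0.0
```

jog_arm:
  deltas:
    - [[0, 0, 0, 0.001, 0], [0, 0, 0, 0, 0], [0, 0, 0, 0, 0]]

```text
t: 20.55
tool_pos: [0.4723, -0.0101, 0.0862]
orientation: [3.141, -0.0, 0.167]
contact_force: [-0.1, -0.5, 0.2]
width: -0.0
finger_force: 0.0
```

jog_arm:
  deltas:
    - [[0, 0, 0, 0.001, 0], [0, 0, 0, 0, 0], [0, 0, 0, 0, 0]]

```text
t: 20.8
tool_pos: [0.4721, -0.0101, 0.0849]
orientation: [-3.142, 0.0, 0.167]
contact_force: [0.2, -0.6, -0.3]
width: 0.0001
finger_force: 0.0
```

jog_arm:
  deltas:
    - [[0, 0, 0, 0.0007, 0], [0, 0, 0, 0, 0], [0, 0, 0, 0, 0]]

```text
t: 21.05
tool_pos: [0.4722, -0.0101, 0.0842]
orientation: [-3.142, 0.0, 0.167]
contact_force: [0.7, -0.1, 0.8]
width: 0.0002
finger_force: 0.0
```

jog_arm:
  deltas:
    - [[0, 0, 0, 0.0006, 0], [0, 0, 0, 0, 0], [0, 0, 0, 0, 0]]

```text
t: 21.3
tool_pos: [0.4723, -0.0101, 0.0838]
orientation: [3.142, -0.0, 0.167]
contact_force: [0.3, -0.8, 0.9]
width: -0.0001
finger_force: 0.6
```

jog_arm:
  deltas:
    - [[0, 0, 0, 0.0005, 0], [0, 0, 0, 0, 0], [0, 0, 0, 0, 0]]

```text
t: 21.55
tool_pos: [0.4723, -0.0101, 0.0834]
orientation: [3.142, -0.0, 0.167]
contact_force: [-0.9, 0.5, 3.7]
width: 0.0003
finger_force: 1.7
```

Contact came at 0.0838 (0.0839 is expected with the lever on its stop), and the force rose straight away. I retreat, do a final check and hand in.

jog_arm:
  deltas:
    - [[0, 0, 0, -0.01, 0], [0, 0, 0, -0.03, 0], [0, -0.03, 0, -0.03, 0], [0, -0.035, 0, 0, 0], [0, -0.03, 0, 0, 0]]

```text
t: 21.97
tool_pos: [0.3783, -0.0259, 0.1544]
orientation: [3.141, -0.002, 0.167]
contact_force: [-0.3, -0.2, -0.6]
width: 0.0002
finger_force: 0.0
```

jog_arm:
  deltas:
    - [[0, 0, 0, 0, 0], [0, 0, 0, 0, 0], [0, 0, 0, 0, 0]]

```text
t: 22.22
tool_pos: [0.3794, -0.0258, 0.1531]
orientation: [3.141, -0.001, 0.167]
contact_force: [-0.0, -0.9, 0.5]
width: -0.0001
finger_force: 0.0
```

```bash
python3 lev.py; python3 m2.py .5767 .007 .025 .167 | grep 0.062; python3 -c "
from station import workorder; print(workorder.job_done())"
```

```text
scene rod n 48 slope 0.19802431714402838 rod z at -75mm 0.04271028237365845 knob n 107 [-0.106  -0.0025  0.0512] [[-0.1189660201546212, -0.012468029676393025, 0.04162172589630142], [-0.09402653654833774, 0.008948748545215953, 0.05883228751594772]]
top rod n 37 slope 0.15588837870677244 rod z at -75mm 0.04317504993485145 knob n 79 [-0.108  -0.0009  0.0528] [[-0.1210641761975922, -0.011605044615466598, 0.043715234852189276], [-0.09440605082719497, 0.009491915971738362, 0.061192794223155614]]
scene 0.062 506 median z 0.0928 local min/max [-0.0292 -0.0335] [0.0319 0.0286] ((0.5773847103118896, 0.005290810018777847), (0.06625659018754959, 0.06423579156398773), 9.809972763061523)
top 0.062 413 median z 0.0932 local min/max [-0.0339 -0.0288] [0.0278 0.0328] ((0.5737335681915283, 0.008535508066415787), (0.06437195837497711, 0.0636976957321167), 9.793539047241211)
the job is handed in; nothing more can be done
None
```

The job is handed in at about 22 s, verdict not shown: by my measurements the head sits flat and fully home on the bigger-ball stand, the lever was up until seated and is now down on its stop, and the arm is clear.

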